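# Arm the inspection light and release the shutter

## Task

Take an inspection picture: first switch on the light supply by pushing the raised end of its rocker fully down, then press the square key on the light controller fully down until it stays down, and last press the long bar key on the shutter box fully down and let it spring back. Keep to this order and leave the round key unpressed. Nothing is to be picked up or pushed about: the boxes, lenses and other things on the bench stay where they are.

Things in the scene. Friction and masses are not known exactly. Their poses are not given: they have to be found in the camera images.
- supply: light supply: fixed grey metal box, 90 (x) x 110 (y) x 55 mm high, one rocker switch in a black frame in the middle of its top. Origin: centre of the underside; its x axis points from the rocker's low end (off) to its raised end (on)
- rocker_end (a point): press point on the rocker: on the middle of the raised (+x) face, 17 mm out from the pivot; moves with the rocker. The rocker is a shallow V, 26 mm wide, two faces 24 mm long; pivot (bottom of the V) 70 mm above the table, black frame up to 65 mm. Off: point 77 mm high, face rising 0.4 rad to its outer end at 79 mm. On: point 70 mm high, face level
- rocker (a joint): rocker angle: about 0 rad (at most 0.06) = off, 0.40 rad = fully on (hard stop). Pushing the raised end down increases it; takes about 3 N at the end; it stays where it is left
- controller: light controller: loose black box on rubber feet, 90 (x) x 130 (y) x 40 mm high, about 0.8 kg, with a pale glass display strip at its +x edge and two grey keys on top, one square and one round, 68 mm apart along y. Origin: centre of the underside
- square_key_top (a point): centre of the top of the square key, 26 x 26 mm, 54 mm above the table when up (14 mm above the box), 48 mm when down. At x -8, y -34 mm in the controller's frame
- square_key (a joint): square key travel: 0 = up (starts at most 0.0008), 0.006 m = fully down (hard stop). A latching key: takes about 3 N and stays down where it is left
- round_key_top (a point): centre of the top of the round key, 26 mm diameter, 54 mm above the table. At x -8, y +34 mm in the controller's frame. Not to be pressed
- round_key (a joint): round key travel: 0 = up, 0.006 m = down; springs back
- shutter_box: shutter box: loose aluminium box on rubber feet, 70 (x) x 110 (y) x 35 mm high, about 0.7 kg, one long grey bar key on top. Origin: centre of the underside
- bar_key_top (a point): centre of the top of the bar key, 24 (x) x 76 (y) mm, 49 mm above the table when up (14 mm above the box), 43 mm when down
- bar_key (a joint): bar key travel: 0 = up, 0.006 m = fully down (hard stop). A spring key: starts to move at 1.5 N, fully down at 4 N, springs back when let go
- tall_lens: bystander, loose: camera lens standing upright, black and silver, 37 mm diameter, 58 mm tall. Origin: centre of the underside
- short_lens: bystander, loose: camera lens standing upright, black and silver, 37 mm diameter, 40 mm tall. Origin: centre of the underside
- tube_a: bystander, loose: black extension ring lying flat, 40 mm outer diameter, 12 mm high. Origin: centre of the underside
- tube_b: bystander, loose: black extension ring lying flat, 48 mm outer diameter, 16 mm high. Origin: centre of the underside
- mouse: bystander, loose: black computer mouse, 100 x 60 mm, 32 mm high. Origin: centre of the underside
- screwdriver: bystander, loose: screwdriver lying on the table, 150 mm long along its x. Origin: under the middle of its length, on the table
- screw_tray: bystander, loose: small grey open tray, 70 x 100 mm, 22 mm high. Origin: centre of the underside
Not all that is in view belongs to the job. There is more than one size of the shutter_box; the job needs the largest. What is shaped like the supply but purple is not meant.

How it is judged:
On the way, in this order (a step that is already met when the one before it is completed fails the run):
1. the rocker of the light supply is switched on (value of joint rocker above 0.32 rad), for 0.1 s.
2. the square key is pressed down (value of joint rocker above 0.32 rad and value of joint square_key above 0.0045 m), for 0.1 s.
3. the bar key is pressed down (all of step 2 and value of joint bar_key above 0.0045 m), for 0.05 s.
At the end, for the whole second after the job is handed in: The rocker is on (over 0.32 of 0.40 rad), the square key is down (over 4.5 of 6 mm), the bar and round keys are up (within 1 mm); both loose boxes and all bystanders are within 20 mm of where they started, the boxes and lenses upright within 0.1 rad, and the boxes at rest (all of step 2 and value of joint each of bar_key, round_key below 0.001 m and distance of each of controller, shutter_box, tall_lens, short_lens, tube_a, tube_b, mouse, screwdriver, screw_tray from where it was at the start of the episode below 0.02 m and angle between each of controller, shutter_box, tall_lens, short_lens's own z axis and vertical below 0.1 rad and linear speed of each of controller, shutter_box below 0.01 m/s); the robot touches nothing.
It fails at once if the square key is pressed before the light supply is on (value of joint square_key above 0.003 m and not (value of joint rocker above 0.32 rad)).
It fails at once if the bar key is pressed before the light supply is on and the square key is down (value of joint bar_key above 0.003 m and (not (value of joint rocker above 0.32 rad) or not (value of joint square_key above 0.0045 m))).
It fails at once if the round key is pressed (value of joint round_key above 0.003 m).
It fails at once if a box is lifted, tipped or shifted by more than 20 mm (distance of any of controller, shutter_box from where it was at the start of the episode above 0.02 m or height (world z) of any of controller, shutter_box above 0.01 m or angle between any of controller, shutter_box's own z axis and vertical above 0.15 rad).
It fails at once if a bystander is lifted or moved by more than 20 mm (distance of any of tall_lens, short_lens, tube_a, tube_b, mouse, screwdriver, screw_tray from where it was at the start of the episode above 0.02 m or height (world z) of any of tall_lens, short_lens, tube_a, tube_b, mouse, screwdriver, screw_tray above 0.015 m).
It also fails if it takes over 48 s, if anything falls off the work surface, if the arm or the gripper's body presses on something with over 40 N, if the wrist force passes 120 N, or if a joint passes its speed limit or range.

## Robot

A 7-joint arm with a two-finger parallel gripper is mounted at the origin on the work surface. World frame = base frame: x ahead of the robot, y to its left, z up, the work surface at z = 0. Lengths are in m, angles in rad, forces in N, time in s.
With the tool pointing down it reaches from about 0.425 to 0.925 m from the base axis. Payload 6.8 kg.
Tool frame: the origin (TCP) lies at the very end of the fingers, on their centre line; the grasp point (between the pads) lies 19 mm behind it; z points along the fingers, y is the line along which they close (so a half turn about z gives the same grasp; the last joint's range is limited). The gripper opens to 88 mm and grips with 3 to 60 N. Pads are 20 mm wide; open, the fingers measure 115 mm over their backs; the gripper's body (75 mm by 178 mm) begins 61 mm behind the grasp point.
Start: joints at [-1.285, 0.477, 0.022, 1.555, -0.011, 1.109, -0.083], TCP at [0.259, 0.623, 0.223] pointing down, gripper open.
Joint ranges: [-2.96, 2.96], [-0.34, 2.1], [-1.41, 1.46], [0.24, 2.44], [-1.37, 4.51], [0.17, 1.92], [-2.96, 2.96]. Speed limits (rad/s): [2.39, 2.39, 3.14, 3.14, 3.14, 3.14, 3.14].

## Interface

Orientations are given as a 3x3 rotation matrix whose columns are the frame's x, y, z axes.
In Python, from workcell import readout, snapshot, job gives the robot as it stands. The module is installed in compiled form; this text tells all that it offers.
- The arm moves only by the tool send_rows, never from a script. Its argument "commands" is text: rows parted by semicolons, each of 5 numbers parted by spaces: the finger opening in cm, from 0 to 8.78, then the shift along the tool's x, y, z in cm, then the turn about the tool's z in rad. In form: hand x y z yaw; .... A call has exactly 10 rows; each row shifts and turns the commanded pose from where the row before left it, along the tool's axes as they then stand; what a row does not reach is not made up. A row lasts 1/10 s, in which the tool goes at most 50 mm and 8.59 degrees, less where a joint would pass 70% of its speed; a pose out of reach is approached as far as the arm can. A call is refused whole if a number of a shift passes 5 or a number of a turn 0.15, either way. A call with a gripper value outside its range is refused whole. The fingers move at their own pace and stop on an object; the grip force is fixed at half the most. Time passes only in rows, so rows that do not move let the fingers close, or fill a call up. It gives the time, the measured TCP pose, the force, the opening and the grip force at its end, in the units of the state.
- readout.state(): the state, without advancing time (a new reading comes with each control period).
- snapshot(name): name is "scene" or "top" or "wrist"; returns a dict with "color" (480x640x3 uint8, red, green, blue), "intrinsics" (3x3 intrinsics, pixels), "origin" and "attitude" of the camera in the world. Camera axes: x right, y down, z forward; pixel columns grow to the right and rows downward; lengths in m; the calibration is good to about 2 mm. A picture is of the moment at which its call begins. There is no depth.
- job.hand_in(): hands the job in; it is judged then, once.
The state is a dict: "time": time; "joints": joint angles; "dq": joint speeds; "effort": joint torques, N m; "position": TCP position; "orientation": TCP orientation; "wrist_force": force on the tool from outside, world axes, zero at the start; "wrist_torque": the same for the moment, N m; "opening": finger opening in m; "grasp_force": force on a finger pad.
Only numpy, scipy, OpenCV 4.12 (cv2) and the standard library are available. Lean on these libraries where they do the work, as an engineer would, in place of code of your own. Each camera call takes 0.05 s, during which the arm holds its last target. There are 200 camera calls.

## Working session

There is one attempt and no reset: what is moved stays moved. The work goes in short steps, Python scripts to look and compute and a tool call to move; the robot and the scene stay as the last step left them, time stands still between calls to the robot, and variables do not carry over. Pictures are saved under pics/ and viewed, at most 10 in all, crops included, and the job is handed in when it is done.

Besides the shell and the picture viewer there is one more tool, called after "Emit:" as name(argument=value, ...) on one line, values as JSON. send_rows: Moves the arm, as the interface text tells. Its arguments: {"type":"object","properties":{"commands":{"type":"string"}},"required":["commands"]}

```bash
mkdir -p pics; python3 - <<'E'
from workcell import readout, snapshot
import cv2,numpy as np
for n in("top","scene"):
    s=snapshot(n); cv2.imwrite(f"pics/{n}0.png",s["color"][:,:,::-1]); np.savez(n+"0.npz",**s); print(n,s["intrinsics"].tolist(),s["origin"],s["attitude"].tolist())
st=readout.state(); print(st["time"],st["position"],st["orientation"],st["opening"])
E
```

```text
top [[569.3259186157833, 0.0, 317.82137821495996], [0.0, 569.3259186157833, 242.39754920218223], [0.0, 0.0, 1.0]] [0.4601939  0.04035018 1.26399547] [[-0.007343681410535639, -0.997516068776868, 0.07005542716509082], [-0.9998682034910901, 0.008339268014277191, 0.013929546169429942], [-0.01447915711776002, -0.06994389995509862, -0.9974458405689156]]
scene [[570.9938007424677, 0.0, 320.4122484945352], [0.0, 570.9938007424677, 234.58073456310032], [0.0, 0.0, 1.0]] [ 1.0100077  -0.75057765  0.68337189] [[0.862202056915717, 0.27936324246691957, -0.4225680913281031], [0.5065356211812193, -0.46655489848177306, 0.7250849544551444], [0.005410870989348066, -0.8392155298021072, -0.5437720266932689]]
0.1 [0.25880548 0.62285175 0.22181487] [[-9.23489304e-01  3.83623875e-01 -4.77584506e-04]
 [ 3.83624148e-01  9.23488089e-01 -1.50454798e-03]
 [-1.36136923e-04 -1.57264692e-03 -9.99998754e-01]] 0.08765502341865275
```

View pics/top0.png

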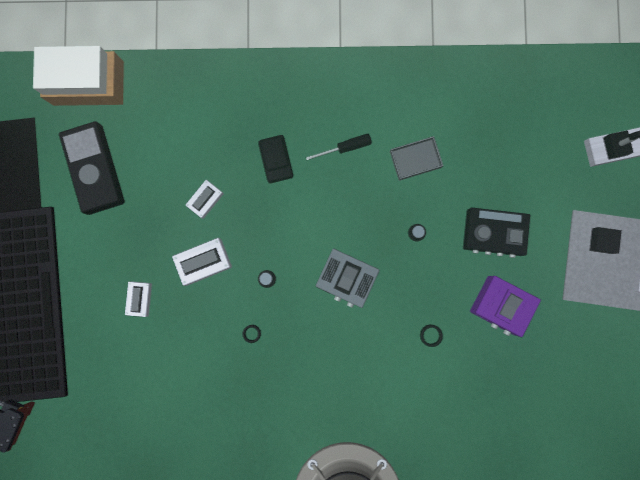

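View pics/scene0.png

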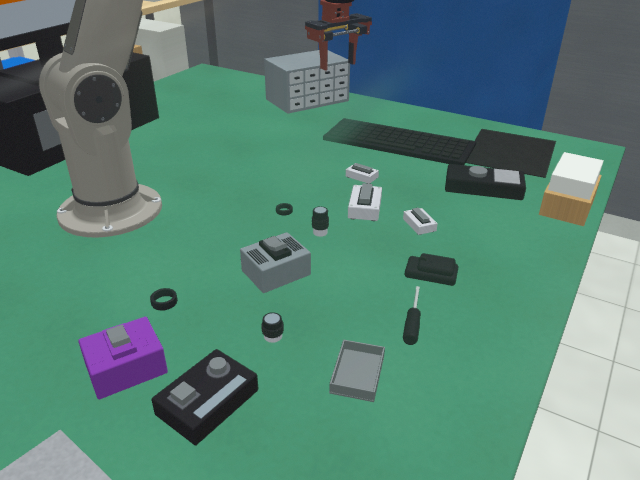

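Top view: the supply is grey at (348,278) and the purple one at (506,306) is a decoy. The controller is at (497,232). There are three white shutter boxes, at (201,261), (204,198) and (137,299), and the one at (201,261) is the largest. I'll enlarge these and measure them.

```bash
cat > h.py <<'E'
import numpy as np,cv2
def ray(s,uv,z):
    d=s["attitude"]@np.linalg.solve(s["intrinsics"],[uv[0],uv[1],1.]); o=s["origin"]
    return o+d*(z-o[2])/d[2]
def proj(s,p):
    q=s["intrinsics"]@(s["attitude"].T@(np.array(p)-s["origin"])); return q[:2]/q[2]
E
python3 - <<'E'
from h import *
t=np.load("top0.npz"); s=np.load("scene0.npz")
c=lambda im,u,v,w,h:cv2.resize(im["color"][v-h//2:v+h//2,u-w//2:u+w//2,::-1],(400,300),interpolation=cv2.INTER_CUBIC)
out=np.vstack([np.hstack([c(t,348,278,88,66),c(t,497,232,88,66)]),np.hstack([c(t,190,250,160,120),c(s,275,258,88,66)])])
cv2.imwrite("pics/crop.png",out)
img=t["color"].astype(int); hsv=cv2.cvtColor(t["color"],cv2.COLOR_RGB2HSV)
fg=((hsv[...,1]<70)).astype(np.uint8)
def comp(m,name,z,lo,box):
    u0,v0,u1,v1=box; r=m[v0:v1,u0:u1]
    cs,_=cv2.findContours(r.astype(np.uint8),cv2.RETR_LIST,cv2.CHAIN_APPROX_NONE)
    for k in cs:
        if cv2.contourArea(k)<lo: continue
        (cx,cy),wh,a=cv2.minAreaRect(k); b=cv2.boxPoints(((cx+u0,cy+v0),wh,a))
        P=np.array([ray(t,q,z)[:2] for q in b]); e=P[1]-P[0];f=P[2]-P[1]
        print(name,(round(cx+u0,1),round(cy+v0,1)),"ctr",P.mean(0).round(4),"sizes",np.linalg.norm(e).round(4),np.linalg.norm(f).round(4),"dir e",np.degrees(np.arctan2(e[1],e[0])).round(1))
V=hsv[...,2];S=hsv[...,1]
comp((S<90)&(V>60),"supply",.055,200,(305,240,392,318))
comp(V>170,"shut",.035,200,(120,170,240,325))
comp((V<170)&(S<60),"bar",.049,50,(180,245,222,278))
comp((S<60)&(V>60)&(V<150),"keys",.054,60,(460,200,540,265))
comp((V>100)&(S<90),"strip",.040,60,(470,200,530,228))
comp(V<55,"ctrl",.04,200,(450,190,545,270))
E
```

```text
supply (346.3, 279.5) ctr [ 0.4661 -0.0024] sizes 0.0992 0.1111 dir e -25.3
shut (136.6, 299.0) ctr [0.4274 0.4498] sizes 0.0602 0.0254 dir e -4.9
shut (136.3, 298.8) ctr [0.4277 0.4503] sizes 0.0718 0.0455 dir e -4.8
shut (200.2, 261.3) ctr [0.5076 0.3125] sizes 0.0887 0.0364 dir e -68.6
shut (200.1, 261.3) ctr [0.5076 0.3127] sizes 0.1085 0.068 dir e -68.6
shut (203.2, 198.1) ctr [0.6455 0.307 ] sizes 0.0592 0.0254 dir e -38.9
shut (203.1, 198.3) ctr [0.6452 0.3072] sizes 0.0715 0.0453 dir e -38.4
bar (200.2, 261.3) ctr [0.5071 0.3094] sizes 0.0838 0.032 dir e -68.6
keys (514.2, 236.2) ctr [ 0.5548 -0.3596] sizes 0.034 0.035 dir e -7.4
keys (482.5, 232.5) ctr [ 0.5633 -0.2928] sizes 0.0334 0.0357 dir e -45.8
keys (500.0, 215.9) ctr [ 0.5985 -0.3307] sizes 0.0182 0.0908 dir e -7.6
strip (499.8, 216.0) ctr [ 0.5999 -0.3347] sizes 0.0158 0.0905 dir e -7.8
ctrl (514.3, 236.3) ctr [ 0.5558 -0.3643] sizes 0.0391 0.0405 dir e -8.8
ctrl (482.5, 232.5) ctr [ 0.5645 -0.2966] sizes 0.0399 0.0392 dir e -45.8
ctrl (499.9, 215.8) ctr [ 0.6003 -0.3348] sizes 0.0231 0.0971 dir e -8.0
ctrl (496.5, 231.3) ctr [ 0.567  -0.3265] sizes 0.0913 0.1354 dir e -7.7
```

View pics/crop.png

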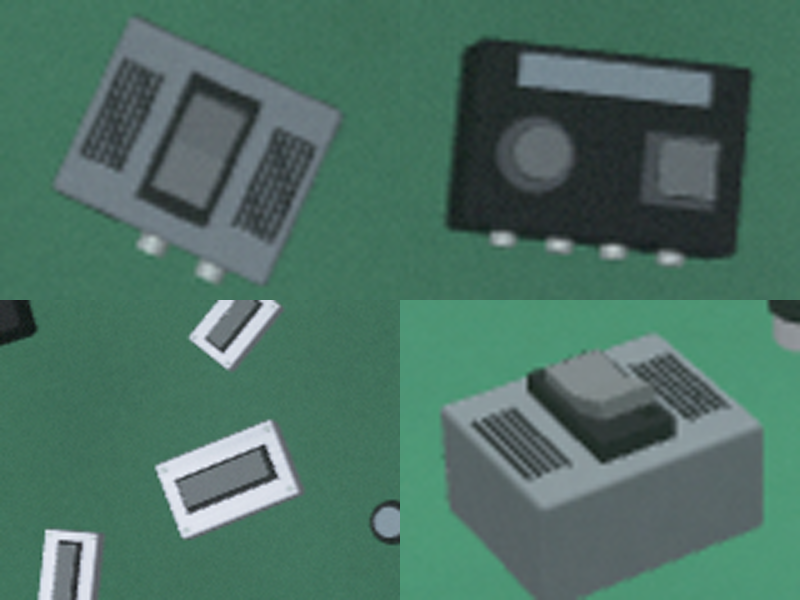

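Supply: rocker axis about -25° or 155° in world, centred near (0.466,-0.002). The controller's square key is in the top view at (514,236), the round one at (482,232). The large shutter box is about 108x68 mm with its bar at (200,261). I'll close the fingers, move above the supply and check which rocker end is raised.

Emit:
send_rows(commands="0 -2.2 -2.5 0 0.02; 0 -2.2 -2.5 0 0.027; 0 -2.2 -2.5 0 0; 0 -2.2 -2.5 0 0; 0 -2.2 -2.5 0 0; 0 -2.2 -2.5 0 0; 0 -2.2 -2.5 0 0; 0 -2.2 -2.5 0 0; 0 -2.2 -2.5 0 0; 0 -2.2 -2.5 0 0")

```text
time: 1.1
position: [0.3537, 0.3026, 0.2225]
orientation: [[-0.904, 0.427, -0.0], [0.427, 0.904, -0.0], [0.0, -0.0, -1.0]]
wrist_force: [-0.3, -0.4, -0.2]
opening: 0.0115
grasp_force: 0.0
```

Emit:
send_rows(commands="0 -2 -2 0 0; 0 -2 -2 0 0; 0 -2 -2 0 0; 0 -2 -2 0 0; 0 -2 -2 0 0; 0 -2 -2 0 0; 0 -2 -2 0 0; 0 -2 -2 0 0; 0 -1 -1 0 0; 0 0 0 0 0")

```text
time: 2.1
position: [0.4351, 0.0758, 0.2225]
orientation: [[-0.903, 0.43, -0.0], [0.43, 0.903, -0.001], [-0.0, -0.001, -1.0]]
wrist_force: [-0.5, -0.3, 0.2]
opening: 0.0003
grasp_force: 0.0
```

```bash
python3 - <<'E'
from workcell import readout, snapshot
from h import *
w=snapshot("wrist"); s=np.load("scene0.npz"); np.savez("w1.npz",**w)
a=cv2.resize(w["color"][:,:,::-1],(400,300),interpolation=cv2.INTER_AREA)
b=cv2.resize(s["color"][228:264,252:300,::-1],(400,300),interpolation=cv2.INTER_CUBIC)
cv2.imwrite("pics/w1.png",np.hstack([a,b]))
st=readout.state(); print(st["time"],st["position"],st["orientation"][:,0],st["opening"],w["origin"],w["attitude"].round(3).tolist())
E
```

```text
2.15 [0.4346982  0.07733648 0.22247032] [-9.03539736e-01  4.28504104e-01  4.21558464e-04] 0.00043632980935961004 [0.35979741 0.11298077 0.38362766] [[0.431, 0.86, 0.272], [0.902, -0.411, -0.13], [0.0, 0.302, -0.953]]
```

View pics/w1.png

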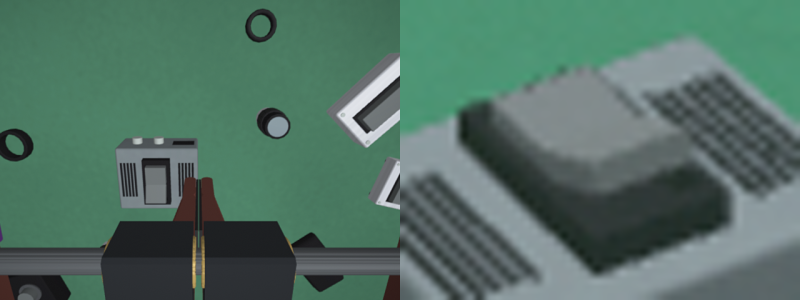

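The close-up suggests the +x world end (away from the robot, nearer the scene camera) is raised: it overhangs the frame, with its underside visible. I'll check this numerically and fix the rocker centre.

```bash
python3 - <<'E'
from h import *
t=np.load("top0.npz");s=np.load("scene0.npz");w=np.load("w1.npz")
def frame(im,box,z,th=60):
    u0,v0,u1,v1=box; V=cv2.cvtColor(im["color"],cv2.COLOR_RGB2HSV)[v0:v1,u0:u1,2]
    cs,_=cv2.findContours((V<th).astype(np.uint8),cv2.RETR_EXTERNAL,cv2.CHAIN_APPROX_NONE)
    k=max(cs,key=cv2.contourArea);(cx,cy),wh,a=cv2.minAreaRect(k);b=cv2.boxPoints(((cx+u0,cy+v0),wh,a))
    P=np.array([ray(im,q,z)[:2] for q in b]);e=P[1]-P[0];f=P[2]-P[1]
    print(P.mean(0).round(4),np.linalg.norm(e).round(4),np.linalg.norm(f).round(4),np.degrees(np.arctan2(e[1],e[0])).round(1),np.degrees(np.arctan2(f[1],f[0])).round(1)); return P.mean(0)
c=frame(t,(332,254,364,300),.065)
c=frame(w,(222,250,285,330),.065,70)
c=np.array([.4665,-.0025]) if 0 else c
a=np.radians(-25.3);x=np.array([np.cos(a),np.sin(a)]);y=np.array([-x[1],x[0]])
for n,zn,zf in(("near up",.079,.070),("far up",.070,.079)):
  for im,nm in((s,"scene"),(w,"wrist")):
    q=[proj(im,[*(c+d*.023*x+k*.013*y),z]) for d,z in((1,zn),(-1,zf)) for k in(-1,1)]
    q=np.array(q)
    if nm=="scene": q=(q-[252,228])*8.333+[400,0]
    print(n,nm,q.round(0).tolist())
cv2.imwrite("pics/w1c.png",cv2.resize(w["color"][210:340,180:330,::-1],(692,600),interpolation=cv2.INTER_CUBIC))
E
```

```text
[ 0.4699 -0.0045] 0.0612 0.0333 -25.3 -115.3
[ 0.4694 -0.0009] 0.0358 0.0672 66.7 -25.4
near up scene [[584.0, 146.0], [683.0, 111.0], [486.0, 87.0], [582.0, 53.0]]
near up wrist [[233.0, 324.0], [265.0, 324.0], [231.0, 267.0], [264.0, 267.0]]
far up scene [[586.0, 179.0], [684.0, 144.0], [485.0, 55.0], [581.0, 21.0]]
far up wrist [[235.0, 319.0], [266.0, 318.0], [229.0, 271.0], [262.0, 271.0]]
```

View pics/w1c.png

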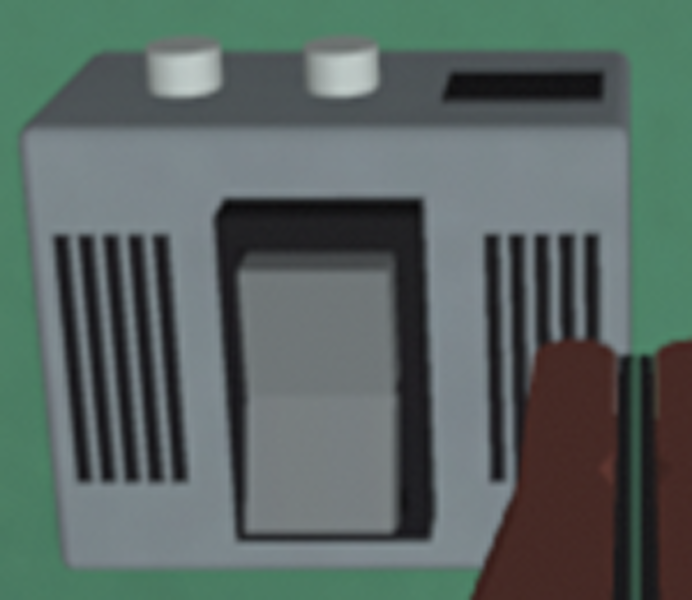

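The wrist crop has the rocker's ends at rows 268 and 326. "Near up" predicts 267/324 and "far up" 271/319, so the +x world end is raised. Press point is about (0.485,-0.010). Going above it.

Emit:
send_rows(commands="0 -2 -1.4 0 0; 0 -2 -1.4 0 0; 0 -2 -1.4 0 0; 0 -2 -1.4 1.5 0; 0 -0.3 -0.1 3 0; 0 0 0 3 0; 0 0 0 3 0; 0 0 0 2 0; 0 0 0 0.5 0; 0 0 0 0 0")

```text
time: 3.15
position: [0.4851, -0.0082, 0.0922]
orientation: [[-0.905, 0.426, -0.002], [0.426, 0.905, 0.0], [0.002, -0.001, -1.0]]
wrist_force: [-0.3, -0.5, 0.4]
opening: 0.0005
grasp_force: 0.0
```

```bash
python3 - <<'E'
from workcell import readout, snapshot
from h import *
w=snapshot("wrist"); t=snapshot("scene")
cv2.imwrite("pics/w2.png",np.hstack([cv2.resize(w["color"][200:400,230:430,::-1],(400,400),interpolation=cv2.INTER_CUBIC),cv2.resize(t["color"][200:300,225:325,::-1],(400,400),interpolation=cv2.INTER_CUBIC)]))
st=readout.state(); print(st["time"],st["position"],st["orientation"][:,0],st["wrist_force"])
E
```

```text
3.25 [ 0.48629343 -0.00851895  0.09348085] [-0.90470907  0.42602893 -0.00092304] [ 0.43420878  0.36428668 -0.25082601]
```

View pics/w2.png

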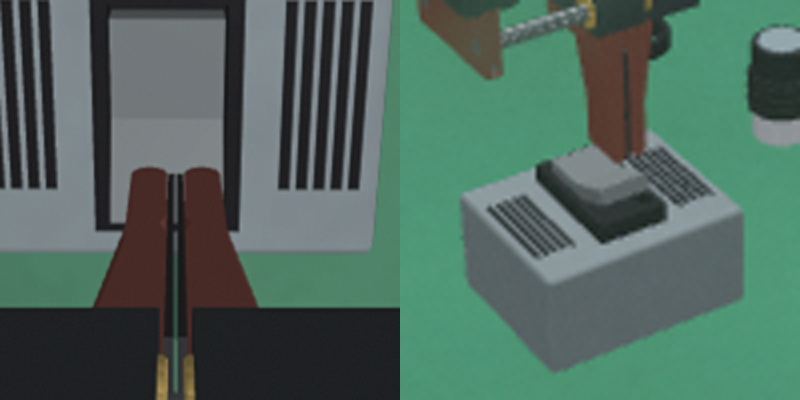

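The wrist view shows the fingertips over the raised face, about 1.5 mm right of its middle. Pressing.

Emit:
send_rows(commands="0 0 -0.1 0.6 0; 0 0 0 0.4 0; 0 0 0 0.3 0; 0 0 0 0.3 0; 0 0 0 0.3 0; 0 0 0 0.3 0; 0 0 0 0.2 0; 0 0 0 0 0; 0 0 0 0 0; 0 0 0 0 0")

```text
time: 4.25
position: [0.4864, -0.0104, 0.0702]
orientation: [[-0.904, 0.427, 0.002], [0.427, 0.904, 0.001], [-0.002, 0.002, -1.0]]
wrist_force: [-2.4, -1.6, 21.0]
opening: 0.0003
grasp_force: 10.1
```

The rocker reached its hard stop (tip at 70 mm, 21 N). Retreating and moving to the square key at about (0.5555,-0.361).

Emit:
send_rows(commands="0 0 0 -2 0; 0 0 0 -3 0; 0 0 0 -2 0; 0 -2.12 -2.88 0 0; 0 -2.12 -2.88 0 0; 0 -2.12 -2.88 0 0; 0 -2.12 -2.88 0 0; 0 -2.12 -2.88 0 0; 0 -2.12 -2.88 0 0; 0 -2.12 -2.88 0 0")

```text
time: 5.25
position: [0.5328, -0.2563, 0.1378]
orientation: [[-0.905, 0.426, -0.002], [0.426, 0.905, 0.001], [0.002, 0.001, -1.0]]
wrist_force: [-0.0, 0.4, -0.6]
opening: 0.0008
grasp_force: 0.0
```

Emit:
send_rows(commands="0 -2.12 -2.88 0 0; 0 -2.12 -2.88 0 0; 0 -2.12 -2.88 0 0; 0 0 0 0 -0.1; 0 0 0 0 -0.1; 0 0 0 1 -0.107; 0 0 0 2 0; 0 0 0 2 0; 0 0 0 1 0; 0 0 0 0 0")

```text
time: 6.25
position: [0.5527, -0.3598, 0.0765]
orientation: [[-0.991, 0.133, -0.004], [0.133, 0.991, 0.002], [0.004, 0.002, -1.0]]
wrist_force: [0.3, -0.8, -0.5]
opening: 0.0002
grasp_force: 0.0
```

```bash
python3 - <<'E'
from workcell import readout, snapshot
from h import *
w=snapshot("wrist"); np.savez("w3.npz",**w); t=snapshot("top")
cv2.imwrite("pics/w3.png",np.hstack([cv2.resize(w["color"][:,:,::-1],(480,360)),cv2.resize(t["color"][245:315,315:380,::-1],(320,360),interpolation=cv2.INTER_CUBIC)]))
st=readout.state(); print(st["time"],st["position"],st["orientation"][:,0],st["wrist_force"])
E
```

```text
6.35 [ 0.55406898 -0.36094662  0.07880485] [-9.91062918e-01  1.33394953e-01  2.81272415e-04] [ 0.05783106 -1.07487264  0.32046448]
```

View pics/w3.png

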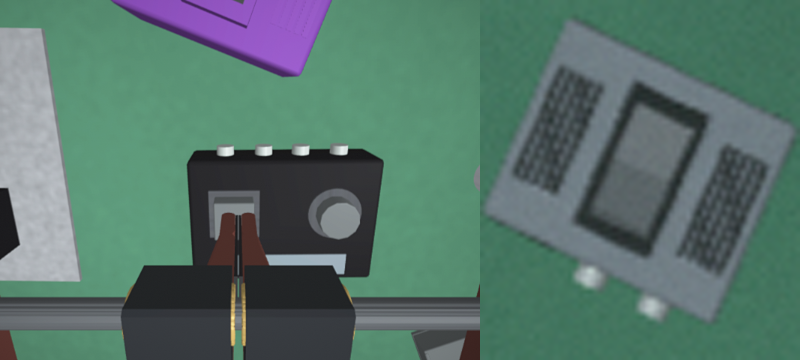

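The rocker's shading has flipped, so it is on. The fingers sit over the square key in the wrist view (key top about 212–255, fingers at 240), so I'll shift 2 mm and press.

Emit:
send_rows(commands="0 0 -0.2 1 0; 0 0 0 0.7 0; 0 0 0 0.4 0; 0 0 0 0.3 0; 0 0 0 0.3 0; 0 0 0 0.2 0; 0 0 0 0.2 0; 0 0 0 0.1 0; 0 0 0 0 0; 0 0 0 0 0")

```text
time: 7.35
position: [0.5537, -0.3629, 0.0483]
orientation: [[-0.991, 0.134, 0.0], [0.134, 0.991, 0.001], [-0.0, 0.001, -1.0]]
wrist_force: [-5.3, 4.7, 15.5]
opening: 0.0006
grasp_force: 7.2
```

The square key is at its stop (48.3 mm, 15.5 N). On to the bar key of the largest shutter box, at about (0.508,0.3125).

Emit:
send_rows(commands="0 0 0 -2 0; 0 0 0 -3.5 0; 0 0 0 -3.5 0; 0 0.76 3.68 0 0; 0 0.76 3.68 0 0; 0 0.76 3.68 0 0; 0 0.76 3.68 0 0; 0 0.76 3.68 0 0; 0 0.76 3.68 0 0; 0 0.76 3.68 0 0")

```text
time: 8.35
position: [0.5355, -0.0991, 0.1368]
orientation: [[-0.991, 0.133, 0.001], [0.133, 0.991, -0.0], [-0.001, 0.0, -1.0]]
wrist_force: [-0.1, 0.8, 0.0]
opening: 0.0005
grasp_force: 0.0
```

Emit:
send_rows(commands="0 0.76 3.68 0 0; 0 0.76 3.68 0 0; 0 0.76 3.68 0 0; 0 0.76 3.68 0 0; 0 0.76 3.68 0 0; 0 0.76 3.68 0 0; 0 0.76 3.68 0 0; 0 0.76 3.68 0 0; 0 0.76 3.68 0 0; 0 0.76 3.68 0 0")

```text
time: 9.35
position: [0.5092, 0.276, 0.1368]
orientation: [[-0.991, 0.133, 0.001], [0.133, 0.991, 0.001], [-0.001, 0.001, -1.0]]
wrist_force: [0.1, -0.5, 0.5]
opening: 0.0006
grasp_force: 0.0
```

Emit:
send_rows(commands="0 0.7 3.68 0 0; 0 0 0 0 -0.1; 0 0 0 0 -0.1; 0 0 0 1 -0.1; 0 0 0 2 -0.1; 0 0 0 2 -0.108; 0 0 0 0.5 0; 0 0 0 0 0; 0 0 0 0 0; 0 0 0 0 0")

```text
time: 10.35
position: [0.5078, 0.3122, 0.0827]
orientation: [[-0.931, -0.364, 0.002], [-0.364, 0.931, 0.001], [-0.002, 0.0, -1.0]]
wrist_force: [1.5, 0.7, -0.4]
opening: 0.0002
grasp_force: 0.0
```

```bash
python3 - <<'E'
from workcell import readout, snapshot
from h import *
w=snapshot("wrist"); np.savez("w4.npz",**w); t=snapshot("top")
cv2.imwrite("pics/w4.png",np.hstack([cv2.resize(w["color"][:,:,::-1],(480,360)),cv2.resize(t["color"][200:265,460:535,::-1],(320,278),interpolation=cv2.INTER_CUBIC)[:360]]) if 0 else np.hstack([cv2.resize(w["color"][:,:,::-1],(480,360)),cv2.resize(t["color"][195:275,460:531,::-1],(320,360),interpolation=cv2.INTER_CUBIC)]))
st=readout.state(); print(st["time"],st["position"],st["orientation"][:,0],st["wrist_force"],st["joints"])
E
```

```text
10.45 [0.50762099 0.31211192 0.08250526] [-0.93104773 -0.36489446 -0.0014683 ] [-0.36964153  0.21518092  0.59504342] [-0.75336145  0.51429615  0.12793917  1.87316925 -0.09137139  0.758202
  1.36882517]
```

View pics/w4.png

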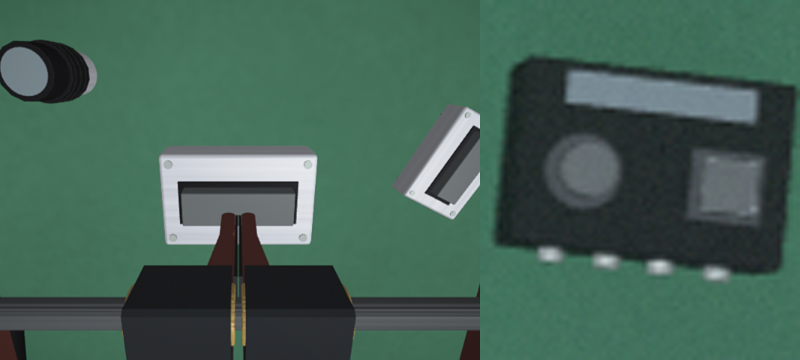

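```bash
python3 - <<'E'
from h import *
w=np.load("w4.npz")
print(proj(w,[.5076,.3121,.049])*.75)
# bar edges in w4 at rows 190..224, col 200 / 280
for v in(190,224): print(ray(w,(238/.75,v/.75),.049))
E
```

```text
[236.13219754 206.9602748 ]
[0.49595196 0.30889287 0.049     ]
[0.51880164 0.31780462 0.049     ]
```

The target projects to (236,207), which is the middle of the bar (rows 190–224). In the top view the square key stays low and the controller hasn't moved. Pressing the bar and releasing it.

Emit:
send_rows(commands="0 0 0 1.5 0; 0 0 0 1 0; 0 0 0 0.5 0; 0 0 0 0.3 0; 0 0 0 0.3 0; 0 0 0 0.3 0; 0 0 0 0.2 0; 0 0 0 0 0; 0 0 0 0 0; 0 0 0 0 0")

```text
time: 11.45
position: [0.5068, 0.3114, 0.043]
orientation: [[-0.931, -0.365, -0.001], [-0.365, 0.931, 0.0], [0.001, 0.0, -1.0]]
wrist_force: [-8.8, -6.2, 24.2]
opening: 0.0003
grasp_force: 12.0
```

Emit:
send_rows(commands="0 0 0 0 0; 0 0 0 -0.5 0; 0 0 0 -1 0; 0 0 0 -2 0; 0 0 0 -3 0; 0 0 0 -3 0; 0 0 0 0 0; 0 0 0 0 0; 0 0 0 0 0; 0 0 0 0 0")

```text
time: 12.45
position: [0.5065, 0.3113, 0.1345]
orientation: [[-0.931, -0.366, -0.002], [-0.366, 0.931, -0.001], [0.002, -0.001, -1.0]]
wrist_force: [-0.4, -0.2, -0.8]
opening: 0.0008
grasp_force: 0.0
```

The bar was pressed to 43 mm at 24 N and released, and the tool is clear. Handing in.

```bash
python3 -c "
from workcell import job
print(job.hand_in())"
```

```text
the job is handed in; nothing more can be done
None
```

I switched the rocker on, latched the square key down, then pressed and released the bar key, in that order, and handed the job in at about 12.5 s; the hand-in returned no verdict.

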